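Shelve the tray of rolls and hang the full tag

TASK

Slide the small tray of rolls between the standing jars and bottles into the free bay of the low shelf (the bay with the green mat), until the whole dish is under the shelf and only its wooden handle sticks out towards the robot, with all three rolls still standing in it. Hang the red tag by its hole on the brass hook in the middle of the shelf, so that it dangles there to show that the shelf is full; either job may come first. Leave the bottle, the canister and the jar standing where they are.

Things in the scene. Friction and masses are not known exactly. Their poses are not given: they have to be found in the camera images.
- tray: Dark steel tray, 0.4 kg: dish 100 (x) by 112 (y) mm, floor 3 mm, rim 12 mm high, flat on the counter with three rolls in it. A light wooden handle, 22 mm wide (y), from 4 to 20 mm above the counter, runs from the dish's rear wall (x = -50 mm) to x = -150 mm. Origin: centre of the dish's underside; z up.
- tray_grip (a point): Place to pinch the tray's handle across its 22 mm width (the tray's y): on the handle's axis, 115 mm behind the dish's centre (65 mm behind the dish's rear wall), 12 mm above the underside.
- tray_heel (a point): Middle of the dish's rear wall, where the handle begins: 50 mm from the dish's centre towards the handle.
- roll0: Golden round bread roll, 46 mm across, 39 mm high, 40 g, flat underneath, standing loose in the tray; its origin is the centre of its underside.
- roll1: Golden round bread roll, 46 mm across, 39 mm high, 40 g, flat underneath, standing loose in the tray; its origin is the centre of its underside.
- roll2: Golden round bread roll, 46 mm across, 39 mm high, 40 g, flat underneath, standing loose in the tray; its origin is the centre of its underside.
- riser: Low fixed counter shelf, 150 mm deep (x), 342 wide (y): steel board, underside 65 mm and top 79 mm above the counter, on 6 mm side panels and a central column 70 mm wide. Two bays, each 130 mm wide, centred at y = +100 and -100 mm. Origin: on the counter under the hook, 40 mm before the middle of the front edge: the shelf spans x = 40 to 190; x runs into the bays.
- shelf_edge (a point): Middle of the shelf's front lower edge, 65 mm above the counter. Above it, on the board, stands a grey post 20 mm wide, 169 mm high above the counter, which carries the hook. Low stock (up to 60 mm high) stands on the rear half of the board.
- hook (a point): Corner of the brass J hook (wire 6 mm thick), 135 mm above the counter, 40 mm in front of the shelf's front edge, in the middle: from the post a level arm runs 40 mm towards the robot to this point, then the wire turns straight up and ends 30 mm above this point.
- mat: Green mat, 1 mm thick, lying in the free bay, showing 40 mm in front of the shelf. It can be slid over. Origin: on the bay's centre line at the mat's front edge, 40 mm before the shelf (shelf and bay span x = 40 to 190 mm); x points into the bay, away from the robot.
- crate: Grey open crate, 145 x 116 x 55 mm, fixed in the other bay, which it fills (do not put the tray there). Origin: on that bay's centre line, 40 mm before the shelf; the crate spans x = 42 to 187 mm.
- tag: Red plastic tag, 84 mm long (x), 30 g, lying flat at first: a head 40 (x) by 44 (y) by 6 mm thick with an 18 mm round hole, at the +x end (x = 2 to 42), and a handle 20 mm wide (y) and 12 mm thick with a white stripe on top, from x = 2 to -42. Origin: centre of its underside.
- tag_eye (a point): Centre of the tag's hole, 27 mm from the tag's centre towards its +x end, at half thickness.
- tag_grip (a point): Place to pinch the tag's handle across its 20 mm width (the tag's y): on its long axis, at half thickness, 20 mm from the tag's centre away from the hole, 47 mm from the hole's centre.
- tag_tail (a point): Middle of the tag's end away from the hole, 69 mm from the hole's centre.
- bottle: Tall green glass bottle, 66 mm across, 250 mm high, standing loose in front of one outer corner of the shelf. Origin: centre of its underside.
- canister: Blue canister, 66 mm across, 110 mm high, standing loose in front of the other outer corner of the shelf. Origin: centre of its underside.
- jar: Amber jar with brass lid, 56 mm across, 60 mm high, standing loose about 110 mm in front of the middle of the shelf. Origin: centre of its underside.

How it is judged:
By the outcome, as a careful person would: the job done as asked, in the order asked, and still so for the second after the job is handed in, with the robot touching nothing.
It also fails if it takes over 64 s, if anything falls off the work surface, if the arm or the gripper's body presses on something with over 40 N, if the wrist force passes 120 N, or if a joint passes its speed limit or range.

ROBOT

A 6-joint arm with a two-finger parallel gripper is mounted at the origin on the work surface. World frame = base frame: x ahead of the robot, y to its left, z up, the work surface at z = 0. Lengths are in m, angles in rad, forces in N, time in s.
With the tool pointing down it reaches from about 0.35 to 0.775 m from the base axis. Payload 5.5 kg.
Tool frame: the origin (TCP) lies at the very end of the fingers, on their centre line; the grasp point (between the pads) lies ctrl.grasp_offset behind it (ctrl.grasp_offset is the distance from the TCP to the grasp point, in m); z points along the fingers, y is the line along which they close (so a half turn about z gives the same grasp; the last joint's range is limited). The gripper opens to 85 mm and grips with 20 to 120 N. Pads are 22 mm wide; open, the fingers measure 114 mm over their backs; the gripper's body (76 mm by 85 mm) begins 54 mm behind the grasp point. The pads swing forward as they close: fully open they stand 13 mm farther back than shut.
Start: joints at [0.99, 0.313, 0.046, 1.304, 0, 1.431], TCP at [0.245, 0.52, 0.231] pointing down, gripper open.
Joint ranges: [-2.76, 2.76], [-0.86, 1.69], [-1.03, 1.26], [-2.2, 2.34], [-1.47, 1.5], [-3.14, 3.14]. Speed limits (rad/s): [2.57, 2.57, 3.14, 3.14, 3.14, 3.14].

INTERFACE

Orientations are given as a 3x3 rotation matrix whose columns are the frame's x, y, z axes.
In Python, from station import ctrl gives the robot as it stands.
- The arm moves only by the tool servo_tool, never from a script. Its argument "steps" is a list of rows, each a list of 3 entries, a list of its own where there are three numbers: the shift along the tool's x, y, z in cm, then the turn, a rotation vector about the tool's x, y, z in rad, then the closure, from 0 (fully open) to 1 (shut). A call has 1 to 8 rows; each row is the pose to reach, as a shift and turn from the pose commanded when the call began, along the tool's axes at that moment; what a row does not reach only later rows make up. A row lasts 1/12 s, in which the tool goes at most 41.7 mm and 7.16 degrees, less where a joint would pass 70% of its speed; a pose out of reach is approached as far as the arm can. A call with a gripper value outside its range is refused whole. The fingers move at their own pace and stop on an object; the grip force is fixed at half the most. Time passes only in rows, so rows that repeat a pose let the fingers close. It gives the time, the measured TCP pose, the force, the opening and the grip force at its end, in the units of the state.
- ctrl.observe(): the state, without advancing time (a new reading comes with each control period).
- ctrl.get_image(name): name is "scene" or "top"; returns a dict with "img" (420x560x3 uint8, red, green, blue), "mtx" (3x3 intrinsics, pixels), "R" (3x3) and "t" (3): a world point X has camera coordinates R X + t. Camera axes: x right, y down, z forward; pixel columns grow to the right and rows downward; lengths in m; the calibration is good to about 2 mm. A picture is of the moment at which its call begins. There is no depth.
- ctrl.finish_job(): hands the job in; it is judged then, once.
Trained networks look in a picture, given as the dict that the camera call returned (one of the last four; its "shot" number tells which), for a name from the list of things; names that differ only in an ending like _2 or _b are one class to them, and where a whole thing is asked for, a point or a joint stands for the part that bears it (a point fixed in the world has none). Each returns a list of dicts, best first, with "confidence" (0 to 1); they miss things now and then, are a little off and sometimes report something else, mostly with a low value. They report only what shows in the picture. A call takes as long as a camera call.
- ctrl.look_for(picture, target): "bbox" ([centre column, centre row, width, height] in pixels, round what is visible of it).
- ctrl.mark_of(picture, target): "point" ([row, column] in pixels: a listed point, or the origin of a listed thing).
The state is a dict: "t": time; "joint_positions": joint angles; "joint_vel": joint speeds; "joint_torque": joint torques, N m; "position": TCP position; "orientation": TCP orientation; "ft_force": force on the tool from outside, world axes, zero at the start; "torque": the same for the moment, N m; "finger_gap": opening from 0.0 (shut) to 1.0 (fully open); "finger_force": force on a finger pad.
Only numpy, scipy, OpenCV 4.12 (cv2) and the standard library are available. Lean on these libraries where they do the work, as an engineer would, in place of code of your own. Each camera call takes 0.05 s, during which the arm holds its last target. There are 200 camera calls.

## Working session

There is one attempt and no reset: what is moved stays moved. The work goes in short steps, Python scripts to look and compute and a tool call to move; the robot and the scene stay as the last step left them, time stands still between calls to the robot, and variables do not carry over. Pictures are saved under pics/ and viewed, at most 10 in all, crops included, and the job is handed in when it is done.

Besides the shell and the picture viewer there is one more tool, called after "Call:" by a JSON object that holds its "name" and its "arguments". servo_tool: Moves the arm, as the interface text tells. Its arguments: {"type":"object","properties":{"steps":{"type":"array","items":{"type":"array"}}},"required":["steps"]}

```bash
ls && mkdir -p pics
cat > h.py <<'E'
import numpy as np, cv2
from station import ctrl
def ray(p,uv):
    R=np.array(p["R"]);t=np.array(p["t"]);K=np.array(p["mtx"])
    d=R.T@np.linalg.solve(K,[uv[0],uv[1],1.]);c=-R.T@t
    return c,d
def onz(p,uv,z):
    c,d=ray(p,uv);return c+d*(z-c[2])/d[2]
def proj(p,X):
    x=np.array(p["R"])@np.array(X)+np.array(p["t"]);u=np.array(p["mtx"])@x;return u[:2]/u[2]
def tri(ps,uvs):
    A=np.zeros((3,3));b=np.zeros(3)
    for p,uv in zip(ps,uvs):
        c,d=ray(p,uv);d=d/np.linalg.norm(d);M=np.eye(3)-np.outer(d,d);A+=M;b+=M@c
    return np.linalg.solve(A,b)
def save(p,n): cv2.imwrite("pics/"+n,p["img"][:,:,::-1])
E
python3 - <<'E'
from h import *
np.set_printoptions(precision=4,suppress=True)
Z=dict(tray=0,tray_grip=.012,tray_heel=.006,riser=0,shelf_edge=.065,hook=.135,mat=0,crate=0,tag=0,tag_eye=.003,tag_grip=.006,tag_tail=.006,bottle=0,canister=0,jar=0)
s=ctrl.observe();print(s["position"],s["orientation"],ctrl.grasp_offset)
ps=[ctrl.get_image(n) for n in("scene","top")]
for p,n in zip(ps,("scene","top")):
    save(p,n+"0.png");print(n,-np.array(p["R"]).T@p["t"])
for k,z in Z.items():
    for p,n in zip(ps,"st"):
        m=ctrl.mark_of(p,k)[:2]
        print(k,n,[(round(q["confidence"],2),np.round(q["point"][::-1],1).tolist(),onz(p,q["point"][::-1],z).round(4)[:2].tolist()) for q in m])
E
```

```text
pics
[0.2451 0.5196 0.2304] [[-0.9044  0.4267 -0.001 ]
 [ 0.4267  0.9044 -0.0015]
 [ 0.0003 -0.0018 -1.    ]] 0.0187
scene [ 1.0159 -0.3679  0.6027]
top [0.4333 0.0043 1.2872]
tray s [(0.6, [162.1, 291.6], [0.5165, -0.2456]), (0.36, [318.6, 294.6], [0.7065, -0.0165])]
tray t [(0.68, [381.8, 260.7], [0.5186, -0.2403])]
tray_grip s [(0.74, [133.6, 253.6], [0.4016, -0.2509]), (0.57, [296.3, 265.9], [0.6331, -0.0103])]
tray_grip t [(0.61, [384.8, 308.2], [0.3985, -0.2451])]
tray_heel s [(0.68, [148.9, 273.7], [0.4653, -0.2478])]
tray_heel t [(0.82, [387.5, 282.3], [0.4636, -0.2534])]
riser s [(0.68, [315.9, 291.4], [0.6978, -0.0154])]
riser t []
shelf_edge s [(0.73, [331.9, 283.7], [0.7372, -0.0201]), (0.64, [327.1, 193.2], [0.5458, 0.1532])]
shelf_edge t [(0.91, [299.5, 168.8], [0.74, -0.0228]), (0.68, [376.5, 203.1], [0.6569, -0.2153])]
hook s [(0.83, [323.2, 247.5], [0.7098, -0.023])]
hook t [(0.94, [299.1, 180.4], [0.6944, -0.0208])]
mat s [(0.6, [295.1, 265.0], [0.622, -0.0034]), (0.16, [343.0, 203.5], [0.5427, 0.2184])]
mat t [(0.93, [258.4, 185.8], [0.7082, 0.0829]), (0.61, [208.8
[... 334 characters left out ...]
65]), (0.44, [387.0, 253.2], [0.538, -0.2531])]
tag_grip s [(0.67, [325.0, 194.9], [0.496, 0.2014])]
tag_grip t [(0.6, [207.4, 268.4], [0.4885, 0.2069])]
tag_tail s [(0.57, [319.9, 190.6], [0.4753, 0.2034]), (0.17, [317.1, 292.4], [0.7041, -0.0187])]
tag_tail t [(0.95, [208.9, 276.9], [0.467, 0.2022])]
bottle s [(0.57, [385.7, 242.8], [0.6959, 0.1945])]
bottle t [(0.83, [217.2, 191.9], [0.6896, 0.1907])]
canister s [(0.6, [215.9, 336.7], [0.6619, -0.216])]
canister t [(0.95, [373.9, 202.8], [0.6694, -0.2202]), (0.54, [385.8, 305.4], [0.4052, -0.2501])]
jar s [(0.82, [291.3, 267.8], [0.6229, -0.0143])]
jar t [(0.88, [291.1, 218.9], [0.6222, -0.0048]), (0.34, [202.6, 259.4], [0.5117, 0.2213])]
```

View pics/top0.png

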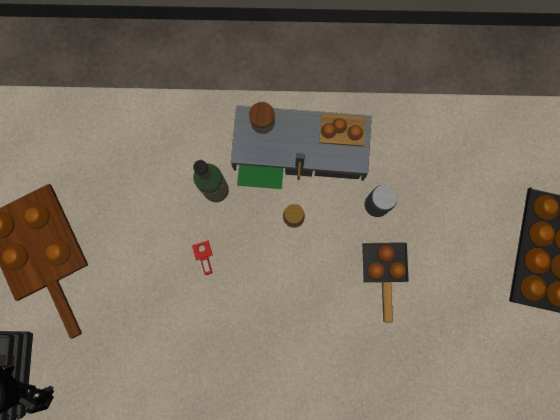

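View pics/scene0.png

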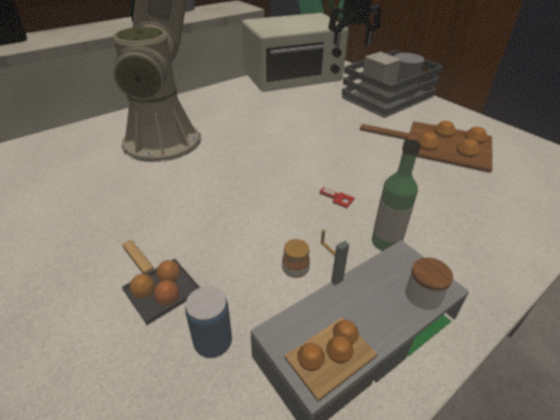

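The top view shows the shelf at (232–370, 107–178) px with its free bay on the left (green mat at 238–284, 165–188) and the hook at (299, 180). The jar is at (293, 215), the tag at (204, 258), and the tray at (385, 262) with its handle at 283–321. Next I'll refine the poses by colour segmentation.

Run:
```python
from h import *
np.set_printoptions(precision=4,suppress=True)
p=ctrl.get_image("top");I=cv2.cvtColor(p["img"],cv2.COLOR_RGB2HSV).astype(int);H,S,V=I[...,0],I[...,1],I[...,2]
def roi(m,x0,x1,y0,y1):
    r=np.zeros(m.shape,bool);r[y0:y1,x0:x1]=1;return m&r
def pts(m,z):
    y,x=np.nonzero(m);return np.array([onz(p,(a,b),z)[:2] for a,b in zip(x,y)])
def rect(m,z,n):
    q=pts(m,z);r=cv2.minAreaRect((q*1000).astype(np.float32));e=np.linalg.eigh(np.cov(q.T));v=e[1][:,1];v=v*np.sign(v[0])
    print(n,len(q),"mean",q.mean(0),"rect",np.round(r[0],1),np.round(r[1],1),round(r[2],1),"pca yaw",np.arctan2(v[1],v[0]));return q
g=roi((H>45)&(H<80)&(S>150)&(V>60),232,292,155,195);q=rect(g,.001,"mat")
# front edge of the mat: lowest green row by column
c=[x for x in range(242,281)];rows=[np.nonzero(g[:,x])[0].max()+.5 for x in c]
k=np.polyfit(c,rows,1);E=[onz(p,(x,np.polyval(k,x)),.001) for x in(242,280)];d=E[0]-E[1];print("mat front",E,"yaw",np.arctan2(-d[0],d[1]))
for yy in(172,178,183): 
    xs=np.nonzero(g[yy])[0];print("mat row",yy,onz(p,(xs.min()-.5,yy),.001)[:2],onz(p,(xs.max()+.5,yy),.001)[:2])
r=roi(((H<8)|(H>172))&(S>140)&(V>80),185,222,235,285);rect(r,.006,"tag")
w=roi((H>8)&(H<25)&(S>90)&(V>90),375,400,285,330);q=rect(w,.02,"handle")
k=np.polyfit(q[:,0],q[:,1],1);print("handle line slope",k[0],"y at .40",np.polyval(k,.4),"x range",q[:,0].min(),q[:,0].max())
dk=roi((V<75),355,415,236,290);rect(cv2.morphologyEx(dk.astype(np.uint8),cv2.MORPH_CLOSE,np.ones((9,9)))>0,.012,"dish")
crop=np.hstack([cv2.resize(p["img"][y:y+100,x:x+100],None,fx=4,fy=4,interpolation=cv2.INTER_CUBIC) for x,y in((225,130),(335,230))])
cv2.imwrite("pics/crop1.png",crop[:,:,::-1])
for yaw in[-.08]: print(proj(p,(.697,-.02,.135)),proj(p,(.697,-.02,.165)))
```

```text
mat 178 mean [0.7418 0.0715] rect [732.6  78.4] [112.1  51.7] 86.9 pca yaw 1.5574402480132765
mat front [array([0.7246, 0.1266, 0.001 ]), array([0.729 , 0.0266, 0.001 ])] yaw 0.04434308530288513
mat row 172 [0.7444 0.1153] [0.7464 0.0204]
mat row 178 [0.7289 0.0859] [0.7302 0.0227]
mat row 183 [0.7153 0.0934] [0.7163 0.0487]
tag 284 mean [0.5263 0.2204] rect [515.3 216.8] [82.4 43.3] 18.2 pca yaw 0.323325753789001
handle 321 mean [ 0.4118 -0.2502] rect [ 411.9 -250.2] [89.4 21.3] 2.0 pca yaw 0.034853171658983564
handle line slope 0.03295628272924832 y at .40 -0.25059909215560416 x range 0.3671120735519341 0.45661489506268443
dish 1203 mean [ 0.517  -0.2442] rect [ 507.4 -246. ] [111.8 112.7] 1.3 pca yaw -1.5050457577514138
[298.7804 179.3135] [299.1106 176.392 ]
```

View pics/crop1.png

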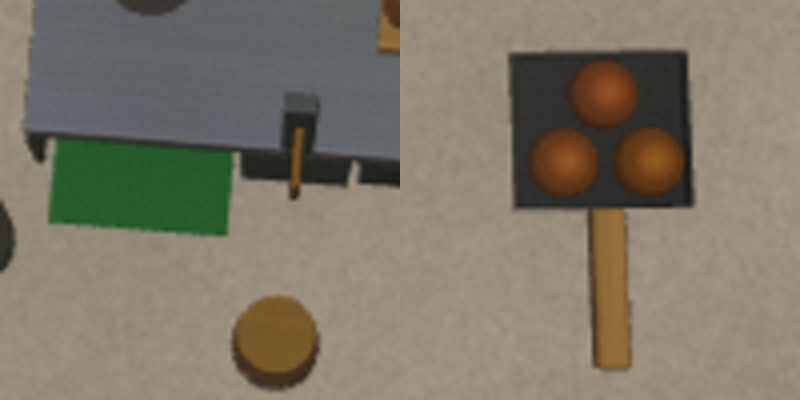

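The crop shows the mat's corners at (49, 222), (228, 236), (56, 139) and (233, 153) in its left half. The hook's front end is at (295, 198) and the jar lid's centre at (276, 335). In the right half the tray is turned by only about 2°, with its three rolls standing.

```bash
cat >> h.py <<'E'
from scipy.spatial.transform import Rotation as Ro
def Rdown(yaw):
    c,s=np.cos(yaw),np.sin(yaw)
    return np.array([[-c,-s,0],[-s,c,0],[0,0,-1.]])
def go(pos,yaw,p0=None,R0=None,show=True):
    s=ctrl.observe();p0=s["position"] if p0 is None else p0;R0=s["orientation"] if R0 is None else R0
    R0=np.array(R0);sh=R0.T@(np.array(pos)-p0)*100;rv=Ro.from_matrix(R0.T@Rdown(yaw)).as_rotvec()
    print("shift cm",sh.round(2),"turn",rv.round(3));return sh,rv
E
python3 - <<'E'
from h import *
np.set_printoptions(precision=4,suppress=True)
p=ctrl.get_image("top")
C=lambda x,y,z:onz(p,(225+x/4-.375,130+y/4-.375),z)
for n,x,y in(("FL",49,222),("FR",228,236),("RL",56,139),("RR",233,153)): print(n,C(x,y,.001))
print("jar",C(276,335,.06),"hook",C(295,198,.135)); print("board front",C(28,131,.079),C(400,161,.079))
go((.402,-.2505,.10),.034); go((.402,-.2505,.004),.034)
E
```

```text
FL [0.7086 0.1395 0.001 ]
FR [0.7018 0.0217 0.001 ]
RL [0.7646 0.1368 0.001 ]
RR [0.7576 0.0197 0.001 ]
jar [ 0.6274 -0.0104  0.06  ] hook [ 0.6974 -0.019   0.135 ]
board front [0.7492 0.1464 0.079 ] [ 0.735  -0.0847  0.079 ]
shift cm [-47.04 -63.01  13.13] turn [ 0.     0.    -0.475]
shift cm [-47.04 -63.01  22.73] turn [ 0.     0.    -0.475]
```

Call:
{"name": "servo_tool", "arguments": {"steps": [[[-3.4, -2.1, 0.4], [0, 0, -0.06], 0], [[-6.8, -4.2, 0.8], [0, 0, -0.12], 0], [[-10.2, -6.4, 1.1], [0, 0, -0.18], 0], [[-13.6, -8.5, 1.5], [0, 0, -0.24], 0], [[-17.0, -10.6, 1.9], [0, 0, -0.3], 0], [[-20.5, -12.7, 2.2], [0, 0, -0.36], 0], [[-23.9, -14.8, 2.6], [0, 0, -0.42], 0], [[-27.3, -17.0, 3.0], [0, 0, -0.475], 0]]}}

```text
t: 2.37
position: [0.4206, 0.2483, 0.2015]
orientation: [[-0.999, -0.037, 0.001], [-0.037, 0.999, 0.001], [-0.001, 0.0, -1.0]]
ft_force: [0.2, -0.2, -0.2]
finger_gap: 1.0
finger_force: 0.0
```

Call:
{"name": "servo_tool", "arguments": {"steps": [[[0.4, -4, 0], [0, 0, 0], 0], [[0.7, -8, 0], [0, 0, 0], 0], [[1.1, -12, 0], [0, 0, 0], 0], [[1.5, -16, 0], [0, 0, 0], 0], [[1.8, -20, 0], [0, 0, 0], 0], [[2.2, -24, 0], [0, 0, 0], 0], [[2.5, -28, 0], [0, 0, 0], 0], [[2.9, -31.9, 0], [0, 0, 0], 0]]}}

```text
t: 3.03
position: [0.4013, -0.0719, 0.2017]
orientation: [[-0.999, -0.034, 0.001], [-0.034, 0.999, -0.0], [-0.001, -0.0, -1.0]]
ft_force: [1.2, -0.5, 0.2]
finger_gap: 1.001
finger_force: 0.0
```

Call:
{"name": "servo_tool", "arguments": {"steps": [[[0.1, -3.0, 1.5], [0, 0, 0], 0], [[0.2, -6.0, 3.0], [0, 0, 0], 0], [[0.3, -9.0, 5.0], [0, 0, 0], 0], [[0.4, -12, 7], [0, 0, 0], 0], [[0.5, -15.0, 8.5], [0, 0, 0], 0], [[0.6, -18, 10], [0, 0, 0], 0], [[0.6, -18, 10], [0, 0, 0], 0], [[0.6, -18, 10], [0, 0, 0], 0]]}}

```text
t: 3.7
position: [0.4011, -0.2509, 0.1003]
orientation: [[-1.0, -0.031, -0.001], [-0.031, 1.0, 0.002], [0.001, 0.002, -1.0]]
ft_force: [0.0, 0.5, 0.3]
finger_gap: 0.999
finger_force: 0.0
```

```bash
python3 -c "
from h import *
go((.402,-.2505,.004),.034);s=ctrl.observe();print(s['t'],s['position'],s['ft_force'])"
```

```text
shift cm [-0.1   0.02  9.63] turn [ 0.002 -0.001 -0.003]
3.7 [ 0.40111231 -0.2509051   0.10034824] [0.03888478 0.54910378 0.33982686]
```

Call:
{"name": "servo_tool", "arguments": {"steps": [[[0, 0, 3], [0, 0, 0], 0], [[0, 0, 6], [0, 0, 0], 0], [[0, 0, 8.5], [0, 0, 0], 0], [[0, 0, 9.5], [0, 0, 0], 0], [[0, 0, 9.5], [0, 0, 0], 0.5], [[0, 0, 9.5], [0, 0, 0], 0.7], [[0, 0, 9.5], [0, 0, 0], 0.9], [[0, 0, 9.5], [0, 0, 0], 1]]}}

```text
t: 4.37
position: [0.403, -0.2505, 0.0078]
orientation: [[-0.999, -0.035, 0.002], [-0.035, 0.999, -0.002], [-0.002, -0.002, -1.0]]
ft_force: [0.1, 1.0, -0.2]
finger_gap: 0.456
finger_force: 0.0
```

Call:
{"name": "servo_tool", "arguments": {"steps": [[[0, 0, 0], [0, 0, 0], 1], [[0, 0, 0], [0, 0, 0], 1], [[0, 0, 0], [0, 0, 0], 1]]}}

```text
t: 4.62
position: [0.4026, -0.2506, 0.0072]
orientation: [[-0.999, -0.034, 0.002], [-0.034, 0.999, -0.001], [-0.002, -0.001, -1.0]]
ft_force: [-0.2, 0.4, 4.1]
finger_gap: 0.238
finger_force: 60.4
```

```bash
python3 -c "
from h import *
s=ctrl.observe();print(s['t'],s['position'],s['ft_force'])
yaw=-.058;u=np.array([np.cos(yaw),np.sin(yaw)]);m=np.array([.7045,.081])
for d in(-.30,-.2,-.1,-.015): print(d,m+u*d)
d=.517-.115
p=ctrl.get_image('top');save(p,'top2.png')
"
```

```text
4.6167 [ 0.40260238 -0.25056613  0.00723419] [-0.23863806  0.40980286  4.12198211]
-0.3 [0.40500446 0.09839025]
-0.2 [0.50483631 0.0925935 ]
-0.1 [0.60466815 0.08679675]
-0.015 [0.68952522 0.08186951]
```

Call:
{"name": "servo_tool", "arguments": {"steps": [[[0, 0.3, 0], [0, 0, 0], 1], [[0, 0.8, 0], [0, 0, 0], 1], [[-0.05, 1.6, 0], [0, 0, 0], 1], [[-0.1, 2.6, 0], [0, 0, 0], 1], [[-0.13, 3.7, 0], [0, 0, 0], 1], [[-0.16, 4.8, 0], [0, 0, 0], 1], [[-0.2, 5.9, 0], [0, 0, 0], 1], [[-0.24, 7.0, 0], [0, 0, 0], 1]]}}

```text
t: 5.33
position: [0.4028, -0.1807, 0.007]
orientation: [[-0.999, -0.033, 0.002], [-0.033, 0.999, -0.003], [-0.002, -0.003, -1.0]]
ft_force: [0.4, -5.5, 5.2]
finger_gap: 0.24
finger_force: 60.6
```

Call:
{"name": "servo_tool", "arguments": {"steps": [[[-0.04, 1.2, 0], [0, 0, 0], 1], [[-0.08, 2.4, 0], [0, 0, 0], 1], [[-0.12, 3.6, 0], [0, 0, 0], 1], [[-0.16, 4.8, 0], [0, 0, 0], 1], [[-0.2, 6.0, 0], [0, 0, 0], 1], [[-0.24, 7.2, 0], [0, 0, 0], 1], [[-0.29, 8.4, 0], [0, 0, 0], 1], [[-0.33, 9.6, 0], [0, 0, 0], 1]]}}

```text
t: 6.0
position: [0.4027, -0.0844, 0.0069]
orientation: [[-0.999, -0.033, 0.002], [-0.033, 0.999, -0.003], [-0.002, -0.003, -1.0]]
ft_force: [0.8, -5.0, 5.8]
finger_gap: 0.233
finger_force: 60.6
```

Call:
{"name": "servo_tool", "arguments": {"steps": [[[-0.04, 1.2, 0], [0, 0, 0], 1], [[-0.08, 2.4, 0], [0, 0, 0], 1], [[-0.12, 3.6, 0], [0, 0, 0], 1], [[-0.16, 4.8, 0], [0, 0, 0], 1], [[-0.2, 6.0, 0], [0, 0, 0], 1], [[-0.24, 7.2, 0], [0, 0, 0], 1], [[-0.29, 8.4, 0], [0, 0, 0], 1], [[-0.33, 9.6, 0], [0, 0, 0], 1]]}}

```text
t: 6.67
position: [0.4022, 0.0119, 0.0068]
orientation: [[-0.999, -0.033, 0.001], [-0.033, 0.999, -0.003], [-0.001, -0.003, -1.0]]
ft_force: [-0.3, -5.5, 6.5]
finger_gap: 0.242
finger_force: 60.7
```

Call:
{"name": "servo_tool", "arguments": {"steps": [[[-0.04, 1.2, 0], [0, 0, 0.011], 1], [[-0.08, 2.4, 0], [0, 0, 0.023], 1], [[-0.12, 3.6, 0], [0, 0, 0.034], 1], [[-0.16, 4.8, 0], [0, 0, 0.046], 1], [[-0.2, 6.0, 0], [0, 0, 0.057], 1], [[-0.24, 7.1, 0], [0, 0, 0.069], 1], [[-0.27, 8.0, 0], [0, 0, 0.08], 1], [[-0.3, 8.7, 0], [0, 0, 0.092], 1]]}}

```text
t: 7.33
position: [0.4017, 0.0989, 0.0066]
orientation: [[-0.998, 0.059, 0.0], [0.059, 0.998, -0.003], [-0.001, -0.003, -1.0]]
ft_force: [0.4, -6.0, 7.0]
finger_gap: 0.239
finger_force: 60.9
```

Call:
{"name": "servo_tool", "arguments": {"steps": [[[0, 0, 0], [0, 0, 0], 1], [[0, 0, 0], [0, 0, 0], 1]]}}

```text
t: 7.5
position: [0.4017, 0.0997, 0.0066]
orientation: [[-0.998, 0.057, 0.0], [0.057, 0.998, -0.0], [-0.0, -0.0, -1.0]]
ft_force: [0.2, -0.2, 7.2]
finger_gap: 0.235
finger_force: 60.8
```

```bash
python3 -c "
from h import *
s=ctrl.observe();print(s['t'],s['position'],s['ft_force'])
go((.6045,.0868,.007),-.058)
p=ctrl.get_image('top')
cv2.imwrite('pics/c3.png',cv2.resize(p['img'][130:330,170:370],None,fx=3,fy=3,interpolation=cv2.INTER_CUBIC)[:,:,::-1])
"
```

```text
7.5 [0.40166659 0.0997113  0.0066244 ] [ 0.23423869 -0.19617834  7.2345001 ]
shift cm [-20.32  -0.13  -0.03] turn [-0.     0.     0.001]
```

View pics/c3.png

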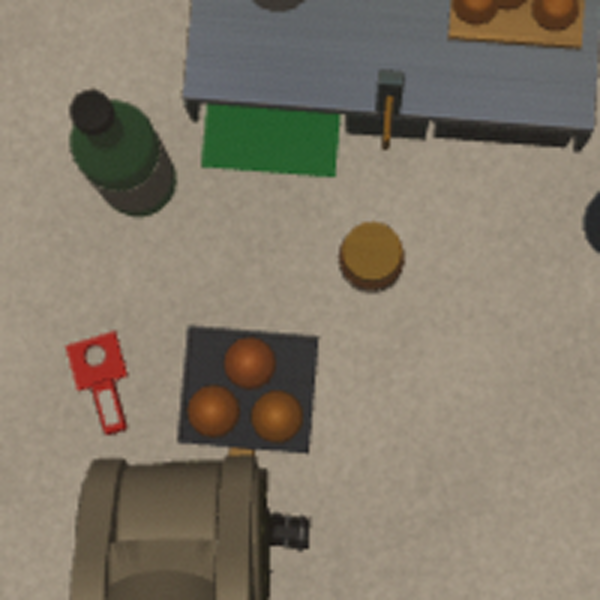

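The crop shows the rolls standing in the tray, with dish corners at (188, 327), (318, 338), (308, 452) and (179, 441). It is lined up with the mat corners at (202, 166) and (336, 177), and the jar and bottle are clear. I'll compute the alignment.

```bash
python3 -c "
from h import *
np.set_printoptions(precision=4,suppress=True)
p=ctrl.get_image('top')
C=lambda x,y,z:onz(p,(170+x/3-.33,130+y/3-.33),z)[:2]
D=[C(x,y,.012) for x,y in((188,327),(318,338),(308,452),(179,441))];print(np.array(D),'centre',np.mean(D,0))
d=D[0]-D[1];print('yaw front',np.arctan2(-d[0],d[1]),'len',np.linalg.norm(d));d=D[0]-D[3];print('yaw side',np.arctan2(d[1],d[0]))
M=[C(x,y,.001) for x,y in((202,166),(336,177),(207,103),(340,114))];d=M[0]-M[1];print('mat',np.array(M),'yaw',np.arctan2(-d[0],d[1]),'side mid dir',(M[2]+M[3]-M[0]-M[1])/2,'front mid',(M[0]+M[1])/2)
yaw=-.058;v=np.array([-np.sin(yaw),np.cos(yaw)]);print('lateral tray minus mat',v@(np.mean(D,0)-(M[0]+M[1])/2))
print('jar',C(372,250,.06))
"
```

```text
[[0.5658 0.1451]
 [0.5588 0.0336]
 [0.4618 0.0397]
 [0.4686 0.1493]] centre [0.5138 0.0919]
yaw front -0.06268214856893664 len 0.11174694999462595
yaw side -0.04249354788303045
mat [[0.709  0.1392]
 [0.7017 0.0216]
 [0.7656 0.1367]
 [0.7582 0.0194]] yaw -0.06209468121735466 side mid dir [ 0.0566 -0.0023] front mid [0.7053 0.0804]
lateral tray minus mat 0.00041307300026048425
jar [ 0.6283 -0.0105]
```

Call:
{"name": "servo_tool", "arguments": {"steps": [[[-0.3, 0, 0], [0, 0, 0], 1], [[-0.8, 0, 0], [0, 0, 0], 1], [[-1.6, 0, 0], [0, 0, 0], 1], [[-2.6, 0, 0], [0, 0, 0], 1], [[-3.7, 0, 0], [0, 0, 0], 1], [[-4.8, 0, 0], [0, 0, 0], 1], [[-5.9, 0, 0], [0, 0, 0], 1], [[-7.0, 0, 0], [0, 0, 0], 1]]}}

```text
t: 8.27
position: [0.4672, 0.096, 0.0054]
orientation: [[-0.998, 0.057, -0.008], [0.057, 0.998, 0.001], [0.008, 0.001, -1.0]]
ft_force: [-8.2, 0.0, 9.6]
finger_gap: 0.238
finger_force: 61.3
```

Call:
{"name": "servo_tool", "arguments": {"steps": [[[-1.2, 0, 0], [0, 0, 0], 1], [[-2.4, 0, 0], [0, 0, 0], 1], [[-3.6, 0, 0], [0, 0, 0], 1], [[-4.8, 0, 0], [0, 0, 0], 1], [[-6.0, 0, 0], [0, 0, 0], 1], [[-7.0, 0, 0], [0, 0, 0], 1], [[-7.7, 0, 0], [0, 0, 0], 1], [[-8.2, 0, 0], [0, 0, 0], 1]]}}

```text
t: 8.93
position: [0.5502, 0.0913, 0.0056]
orientation: [[-0.998, 0.057, -0.007], [0.057, 0.998, 0.001], [0.007, 0.001, -1.0]]
ft_force: [-7.2, 0.3, 9.3]
finger_gap: 0.235
finger_force: 61.1
```

Call:
{"name": "servo_tool", "arguments": {"steps": [[[0, 0, 0], [0, 0, 0], 1]]}}

```text
t: 9.02
position: [0.5511, 0.0913, 0.0057]
orientation: [[-0.998, 0.057, -0.005], [0.057, 0.998, 0.001], [0.005, 0.001, -1.0]]
ft_force: [-3.0, 0.1, 6.6]
finger_gap: 0.239
finger_force: 61.0
```

```bash
python3 -c "
from h import *
s=ctrl.observe();print(s['t'],s['position'],s['ft_force'])
go((.692,.0831,.007),-.058)
p=ctrl.get_image('top')
cv2.imwrite('pics/c4.png',cv2.resize(p['img'][130:290,190:350],None,fx=3,fy=3,interpolation=cv2.INTER_CUBIC)[:,:,::-1])
"
```

```text
9.0167 [0.55114412 0.09130605 0.00572742] [-2.97715267  0.07264875  6.62893634]
shift cm [-14.11  -0.02  -0.2 ] turn [ 0.001 -0.005  0.001]
```

View pics/c4.png

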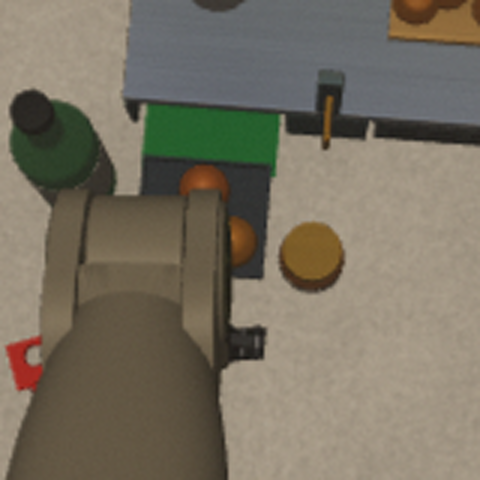

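```bash
python3 -c "
from h import *
np.set_printoptions(precision=4,suppress=True)
p=ctrl.get_image('top');s=ctrl.get_image('scene')
for z in(0,.05,.1,.15,.2,.25,.3,.4):
  q=proj(p,(.551,.0913,z));print(z,(q-[190,130])*3, 'wrist edges y',onz(p,(190+50/3,130+250/3),z)[1],onz(p,(190+225/3,130+250/3),z)[1],'x front',onz(p,(190+130/3,130+195/3),z)[0])
print('bottle top',onz(p,(190+33/3,130+112/3),.25), 'bottle base',ctrl.mark_of(p,'bottle')[:1])
save(s,'s4.png')
"
```

```text
0 [190.2096 345.9583] wrist edges y 0.215915465843677 0.06358576736375235 x front 0.682242007571171
0.05 [186.3041 340.3757] wrist edges y 0.207693504238177 0.06128096401892614 x front 0.6725708586098651
0.1 [182.0742 334.3292] wrist edges y 0.19947154263267705 0.05897616067409992 x front 0.6628997096485589
0.15 [177.4776 327.7587] wrist edges y 0.19124958102717712 0.05667135732927372 x front 0.653228560687253
0.2 [172.4645 320.5928] wrist edges y 0.18302761942167717 0.05436655398444751 x front 0.6435574117259468
0.25 [166.9756 312.7468] wrist edges y 0.17480565781617718 0.05206175063962129 x front 0.6338862627646409
0.3 [160.9398 304.1191] wrist edges y 0.16658369621067723 0.04975694729479507 x front 0.6242151138033347
0.4 [146.8645 283.9993] wrist edges y 0.15013977299967732 0.04514734060514265 x front 0.6048728158807226
bottle top [0.6923 0.1911 0.25  ] bottle base [{'point': [192.6, 219.0], 'confidence': 0.6}]
```

View pics/s4.png

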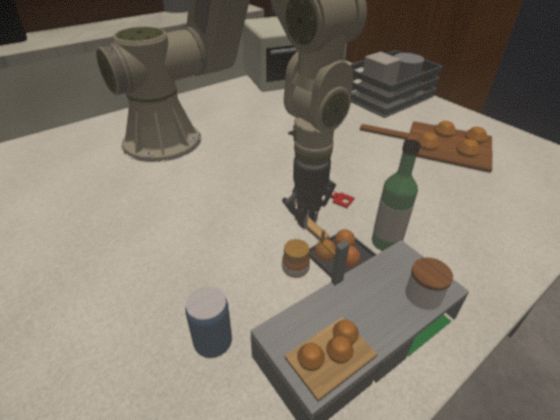

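Call:
{"name": "servo_tool", "arguments": {"steps": [[[-0.3, 0, 0], [0, 0, 0], 1], [[-0.8, 0, 0], [0, 0, 0], 1], [[-1.6, 0, 0], [0, 0, 0], 1], [[-2.5, 0, 0], [0, 0, 0], 1], [[-3.4, 0, 0], [0, 0, 0], 1], [[-4.3, 0, 0], [0, 0, 0], 1], [[-5.2, 0, 0], [0, 0, 0], 1], [[-6.1, 0, 0], [0, 0, 0], 1]]}}

```text
t: 9.88
position: [0.6106, 0.0881, 0.0056]
orientation: [[-0.998, 0.057, -0.007], [0.057, 0.998, 0.001], [0.007, 0.001, -1.0]]
ft_force: [-7.1, 0.1, 8.9]
finger_gap: 0.241
finger_force: 61.1
```

Call:
{"name": "servo_tool", "arguments": {"steps": [[[-0.9, 0, 0], [0, 0, 0], 1], [[-1.8, 0, 0], [0, 0, 0], 1], [[-2.7, 0, 0], [0, 0, 0], 1], [[-3.6, 0, 0], [0, 0, 0], 1], [[-4.4, 0, 0], [0, 0, 0], 1], [[-5.0, 0, 0], [0, 0, 0], 1], [[-5.4, 0, 0], [0, 0, 0], 1], [[-5.4, 0, 0], [0, 0, 0], 1]]}}

```text
t: 10.55
position: [0.666, 0.0849, 0.0058]
orientation: [[-0.998, 0.057, -0.005], [0.057, 0.998, 0.001], [0.005, 0.001, -1.0]]
ft_force: [-3.2, 0.5, 6.5]
finger_gap: 0.245
finger_force: 61.0
```

```bash
python3 -c "
from h import *
s=ctrl.observe();print(s['t'],s['position'],s['ft_force'])
go((.693,.0831,.007),-.058)
"
```

```text
10.55 [0.66598505 0.08489143 0.00578951] [-3.16712332  0.46077225  6.50133058]
shift cm [-2.71 -0.03 -0.13] turn [ 0.001 -0.005  0.001]
```

Call:
{"name": "servo_tool", "arguments": {"steps": [[[-0.6, 0, 0], [0, 0, 0], 1], [[-1.3, 0, 0], [0, 0, 0], 1], [[-2.0, 0, 0], [0, 0, 0], 1], [[-2.5, 0, 0], [0, 0, 0], 1], [[-2.8, 0, 0], [0, 0, 0], 1], [[-2.8, 0, 0], [0, 0, 0], 1], [[-2.8, 0, 0], [0, 0, 0], 0.5], [[-2.8, 0, 0], [0, 0, 0], 0.2]]}}

```text
t: 11.22
position: [0.6949, 0.083, 0.0053]
orientation: [[-0.998, 0.057, -0.003], [0.057, 0.998, 0.001], [0.003, 0.001, -1.0]]
ft_force: [-0.2, 0.1, 0.9]
finger_gap: 0.513
finger_force: 0.0
```

Call:
{"name": "servo_tool", "arguments": {"steps": [[[0, 0, 0], [0, 0, 0], 0], [[0, 0, 0], [0, 0, 0], 0], [[0, 0, -1], [0, 0, 0], 0], [[0, 0, -3], [0, 0, 0], 0], [[0.2, 0, -7], [0, 0, 0], 0], [[1, 0, -11], [0, 0, 0], 0], [[2, 0, -15], [0, 0, 0], 0], [[4, 0, -19], [0, 0, 0], 0]]}}

```text
t: 11.88
position: [0.6586, 0.0841, 0.1964]
orientation: [[-0.998, 0.058, 0.002], [0.058, 0.998, 0.0], [-0.002, 0.0, -1.0]]
ft_force: [0.9, -0.4, 0.2]
finger_gap: 1.004
finger_force: 0.0
```

Call:
{"name": "servo_tool", "arguments": {"steps": [[[4, 0, 0], [0, 0, 0], 0], [[8, 0, 0], [0, 0, 0], 0], [[12, 0, 0], [0, 0, 0], 0], [[16, 0, 0], [0, 0, 0], 0], [[20, 0, 0], [0, 0, 0], 0]]}}

```text
t: 12.3
position: [0.4562, 0.0959, 0.1942]
orientation: [[-0.998, 0.058, 0.001], [0.058, 0.998, 0.0], [-0.001, 0.0, -1.0]]
ft_force: [-0.4, 0.6, 1.1]
finger_gap: 0.998
finger_force: 0.0
```

Run:
```python
from h import *
np.set_printoptions(precision=4,suppress=True)
p=ctrl.get_image("top");s=ctrl.get_image("scene");st=ctrl.observe();print(st['t'],st['position'])
I=cv2.cvtColor(p["img"],cv2.COLOR_RGB2HSV).astype(int);H,S,V=I[...,0],I[...,1],I[...,2]
m=((H<8)|(H>172))&(S>140)&(V>80);m[:235]=0;m[285:]=0;m[:,:185]=0;m[:,222:]=0
y,x=np.nonzero(m);q=np.array([onz(p,(a,b),.006)[:2] for a,b in zip(x,y)])*1000
print("rect",cv2.minAreaRect(q.astype(np.float32)),cv2.minAreaRect(q[q[:,0]>522].astype(np.float32)))
for i,n in((p,'t'),(s,'s')):
  for k,z in(("tag_eye",.003),("tag_grip",.006),("tag_tail",.006)): print(n,k,[(round(o["confidence"],2),onz(i,o["point"][::-1],z)[:2]) for o in ctrl.mark_of(i,k)[:3]])
a=cv2.resize(p["img"][228:288,170:230],(400,400),interpolation=cv2.INTER_CUBIC);b=cv2.resize(p["img"][130:230,225:325],(400,400),interpolation=cv2.INTER_CUBIC)
cv2.imwrite("pics/c5.png",np.hstack([a,b])[:,:,::-1])
```

```text
12.4 [0.4499 0.0964 0.1931]Traceback (most recent call last):
  File "<stdin>", line 7, in <module>
cv2.error: OpenCV(4.12.0) /io/opencv/modules/imgproc/src/convhull.cpp:143: error: (-215:Assertion failed) total >= 0 && (depth == CV_32F || depth == CV_32S) in function 'convexHull'
```

Run:
```python
from h import *
np.set_printoptions(precision=4,suppress=True)
p=ctrl.get_image("top");s=ctrl.get_image("scene")
im=cv2.imread("pics/top2.png")[:,:,::-1]
I=cv2.cvtColor(im,cv2.COLOR_RGB2HSV).astype(int);H,S,V=I[...,0],I[...,1],I[...,2]
m=((H<8)|(H>172))&(S>120)&(V>60);m[:235]=0;m[285:]=0;m[:,:185]=0;m[:,222:]=0
y,x=np.nonzero(m);q=np.array([onz(p,(a,b),.006)[:2] for a,b in zip(x,y)])*1000
print("rect",cv2.minAreaRect(q.astype(np.float32)),"head",cv2.minAreaRect(q[q[:,0]>522].astype(np.float32)))
for k,z in(("tag_eye",.003),("tag_grip",.006),("tag_tail",.006)): print(k,[(round(o["confidence"],2),onz(s,o["point"][::-1],z)[:2]) for o in ctrl.mark_of(s,k)[:3]])
a=cv2.resize(im[228:288,170:230],(400,400),interpolation=cv2.INTER_CUBIC);b=cv2.resize(p["img"][130:230,225:325],(400,400),interpolation=cv2.INTER_CUBIC)
cv2.imwrite("pics/c5.png",np.hstack([a,b])[:,:,::-1])
```

```text
rect ((515.110107421875, 216.93841552734375), (83.12971496582031, 44.23271560668945), 17.79624366760254) head ((535.9715576171875, 223.65185546875), (39.22855758666992, 44.415042877197266), 17.355913162231445)
tag_eye [(0.67, array([0.536 , 0.2273]))]
tag_grip [(0.8, array([0.4863, 0.2041]))]
tag_tail [(0.57, array([0.4701, 0.2021]))]
```

View pics/c5.png

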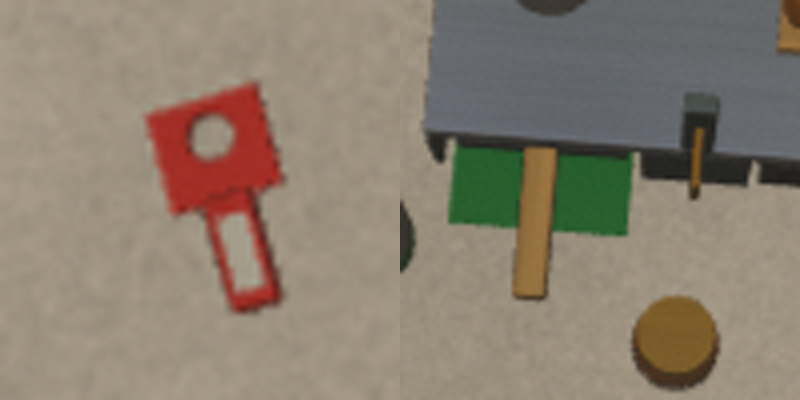

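The right half shows only the wooden handle sticking out, so the dish is fully under the shelf. In the left half the tag's hole is at (211, 137) and its tail at (256, 305), which gives a yaw of about 0.307.

```bash
python3 -c "
from h import *
s=ctrl.observe();print(s['t'],s['position'])
go((.496,.211,.05),.307)
"
```

```text
12.65 [0.45995341 0.09581226 0.19436949]
shift cm [-2.9  11.7  14.45] turn [-0.     0.002 -0.365]
```

Call:
{"name": "servo_tool", "arguments": {"steps": [[[-0.5, 2, 2.5], [0, 0, -0.06], 0], [[-1, 4, 5], [0, 0, -0.12], 0], [[-1.5, 6, 7.5], [0, 0, -0.18], 0], [[-2, 8, 10], [0, 0, -0.24], 0], [[-2.5, 10, 12.5], [0, 0, -0.3], 0], [[-2.9, 11.7, 14.4], [0, 0, -0.365], 0], [[-2.9, 11.7, 14.4], [0, 0, -0.365], 0], [[-2.9, 11.7, 14.4], [0, 0, -0.365], 0]]}}

```text
t: 13.32
position: [0.494, 0.2114, 0.0479]
orientation: [[-0.953, -0.303, -0.003], [-0.303, 0.953, -0.001], [0.003, -0.0, -1.0]]
ft_force: [-0.7, -0.4, -0.0]
finger_gap: 1.005
finger_force: 0.0
```

```bash
python3 -c "
from h import *
s=ctrl.observe();print(s['t'],s['position'])
go((.496,.211,.003),.307)
"
```

```text
13.3167 [0.49400941 0.21137503 0.04793596]
shift cm [-0.19 -0.1   4.49] turn [-0.    -0.003  0.   ]
```

Call:
{"name": "servo_tool", "arguments": {"steps": [[[-0.1, -0.1, 2], [0, 0, 0], 0], [[-0.2, -0.1, 3.6], [0, 0, 0], 0], [[-0.2, -0.1, 4.4], [0, 0, 0], 0], [[-0.2, -0.1, 4.4], [0, 0, 0], 0.4], [[-0.2, -0.1, 4.4], [0, 0, 0], 0.7], [[-0.2, -0.1, 4.4], [0, 0, 0], 0.9], [[-0.2, -0.1, 4.4], [0, 0, 0], 1], [[-0.2, -0.1, 4.4], [0, 0, 0], 1]]}}

```text
t: 13.98
position: [0.4969, 0.2108, 0.0066]
orientation: [[-0.953, -0.302, 0.002], [-0.302, 0.953, 0.001], [-0.002, -0.0, -1.0]]
ft_force: [0.6, -0.1, -0.1]
finger_gap: 0.299
finger_force: 0.0
```

Call:
{"name": "servo_tool", "arguments": {"steps": [[[0, 0, 0], [0, 0, 0], 1], [[0, 0, 0], [0, 0, 0], 1], [[0, 0, 0], [0, 0, 0], 1]]}}

```text
t: 14.23
position: [0.4969, 0.2108, 0.0068]
orientation: [[-0.953, -0.302, 0.002], [-0.302, 0.953, 0.0], [-0.002, -0.0, -1.0]]
ft_force: [-0.1, -0.6, 5.8]
finger_gap: 0.207
finger_force: 58.7
```

Call:
{"name": "servo_tool", "arguments": {"steps": [[[0, 0, -1], [0, 0, 0], 1], [[0, 0, -3.5], [0, 0, 0], 1], [[0, 0, -7], [0, 0, 0], 1], [[0, 0, -10.5], [0, 0, 0], 1], [[0, 0, -14], [0, 0, 0], 1], [[0, 0, -17], [0, 0, 0], 1], [[0, 0, -19], [0, 0, 0], 1], [[0, 0, -19.3], [0, 0, 0], 1]]}}

```text
t: 14.9
position: [0.4983, 0.2114, 0.2042]
orientation: [[-0.953, -0.303, 0.008], [-0.303, 0.953, 0.002], [-0.009, -0.0, -1.0]]
ft_force: [0.1, -0.4, -0.5]
finger_gap: 0.211
finger_force: 58.8
```

Call:
{"name": "servo_tool", "arguments": {"steps": [[[-0.3, -2.5, 0], [0, 0, 0.05], 1], [[-0.7, -6, 0], [0, 0, 0.1], 1], [[-1.2, -10, 0], [0, 0, 0.16], 1], [[-1.7, -14, 0], [0, 0, 0.22], 1], [[-2.2, -18, 0], [0, 0, 0.28], 1], [[-2.7, -22, 0], [0, 0, 0.33], 1], [[-3, -24.5, 0], [0, 0, 0.365], 1], [[-3, -24.5, 0], [0, 0, 0.365], 1]]}}

```text
t: 15.57
position: [0.6003, -0.0187, 0.1973]
orientation: [[-0.998, 0.065, -0.0], [0.065, 0.998, -0.001], [-0.0, -0.001, -1.0]]
ft_force: [0.6, -0.1, -0.8]
finger_gap: 0.209
finger_force: 58.9
```

Call:
{"name": "servo_tool", "arguments": {"steps": [[[0, 0, 0], [0, 0, 0], 1], [[0, 0, 0], [0, 0, 0], 1]]}}

```text
t: 15.73
position: [0.5979, -0.0134, 0.1978]
orientation: [[-0.998, 0.058, -0.002], [0.058, 0.998, 0.001], [0.002, 0.001, -1.0]]
ft_force: [-1.2, -0.0, 0.1]
finger_gap: 0.204
finger_force: 58.9
```

Run:
```python
from h import *
np.set_printoptions(precision=4,suppress=True)
st=ctrl.observe();print(st['t'],st['position'],st['finger_gap'],st['ft_force'])
s=ctrl.get_image("scene");P=st['position'];R=np.array(st['orientation']);z=P[2]-.0068
e=P-R[:,0]*.046;e[2]=z+.003;print('expected eye',e,proj(s,e))
for k,zz in(("tag_eye",z+.003),("tag_tail",z+.006)): print(k,[(round(o["confidence"],2),o["point"][::-1],onz(s,o["point"][::-1],zz)) for o in ctrl.mark_of(s,k)[:2]])
for c in((.698,-.019,.135),(.698,-.019,.165)): print('hook proj',proj(s,c))
x,y=proj(s,e).astype(int);x0,y0=x-70,y-40
print(x0,y0);cv2.imwrite("pics/c6.png",cv2.resize(s["img"][y0:y0+140,x0:x0+140],None,fx=4,fy=4,interpolation=cv2.INTER_CUBIC)[:,:,::-1])
go((.652,-.0163,.2),-.058)
```

```text
15.7333 [ 0.5979 -0.0134  0.1978] 0.2044099975249211 [-1.2425 -0.0331  0.0554]
expected eye [ 0.6438 -0.0161  0.194 ] [302.0104 198.8046]
tag_eye [(0.93, [301.8, 204.5], array([ 0.6549, -0.0263,  0.194 ]))]
tag_tail [(0.92, [275.7, 178.7], array([ 0.5746, -0.018 ,  0.197 ]))]
hook proj [320.0967 242.4693]
hook proj [321.5201 229.5427]
232 158
shift cm [-5.4  -0.09 -0.15] turn [ 0.    -0.001  0.002]
```

View pics/c6.png

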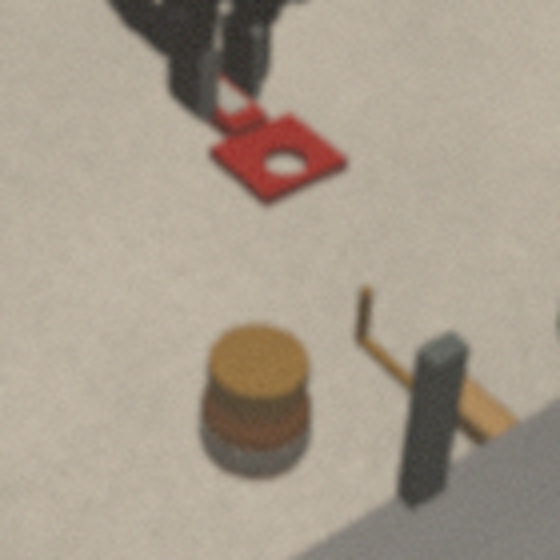

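The crop shows the tag held level with its hole at (286, 163), and the hook with its tip at (366, 288) and corner at (363, 340). That is within about 1 px of my predictions.

Call:
{"name": "servo_tool", "arguments": {"steps": [[[-0.7, 0, 0], [0, 0, 0], 1], [[-1.8, 0, 0], [0, 0, 0], 1], [[-3, 0, 0], [0, 0, 0], 1], [[-4.2, 0.1, 0], [0, 0, 0], 1], [[-5.2, 0.1, 0], [0, 0, 0], 1], [[-5.5, 0.1, 0], [0, 0, 0], 1], [[-5.5, 0.1, 1], [0, 0, 0], 1], [[-5.5, 0.1, 2], [0, 0, 0], 1]]}}

```text
t: 16.55
position: [0.654, -0.0155, 0.1782]
orientation: [[-0.998, 0.057, 0.001], [0.057, 0.998, -0.0], [-0.001, -0.0, -1.0]]
ft_force: [-0.7, 0.5, 0.9]
finger_gap: 0.208
finger_force: 58.9
```

Call:
{"name": "servo_tool", "arguments": {"steps": [[[0, 0, 0.2], [0, 0, 0], 1], [[0, 0, 0.2], [0, 0, 0], 1], [[0, 0, 0.2], [0, 0, 0], 1]]}}

```text
t: 16.8
position: [0.6529, -0.0158, 0.1762]
orientation: [[-0.998, 0.058, -0.001], [0.058, 0.998, 0.0], [0.001, 0.0, -1.0]]
ft_force: [-0.5, 0.9, -1.2]
finger_gap: 0.206
finger_force: 58.9
```

Run:
```python
from h import *
np.set_printoptions(precision=4,suppress=True)
st=ctrl.observe();print(st['t'],st['position'],st['finger_gap'],st['ft_force'])
s=ctrl.get_image("scene");P=st['position'];R=np.array(st['orientation']);z=P[2]-.0068
e=P-R[:,0]*.046;e[2]=z+.003;print('expected eye',e,proj(s,e))
print('tag_eye',[(round(o["confidence"],2),o["point"][::-1]) for o in ctrl.mark_of(s,"tag_eye")[:2]],'tip est',proj(s,(.6985,-.018,.165)))
x0,y0=265,175
cv2.imwrite("pics/c7.png",cv2.resize(s["img"][y0:y0+100,x0:x0+100],None,fx=6,fy=6,interpolation=cv2.INTER_CUBIC)[:,:,::-1])
```

```text
16.8 [ 0.6529 -0.0158  0.1762] 0.20620823098308846 [-0.5078  0.9053 -1.2322]
expected eye [ 0.6989 -0.0185  0.1724] [322.4759 226.4053]
tag_eye [(0.62, [320.8, 229.8]), (0.39, [212.9, 338.5])] tip est [322.1714 229.4503]
```

View pics/c7.png

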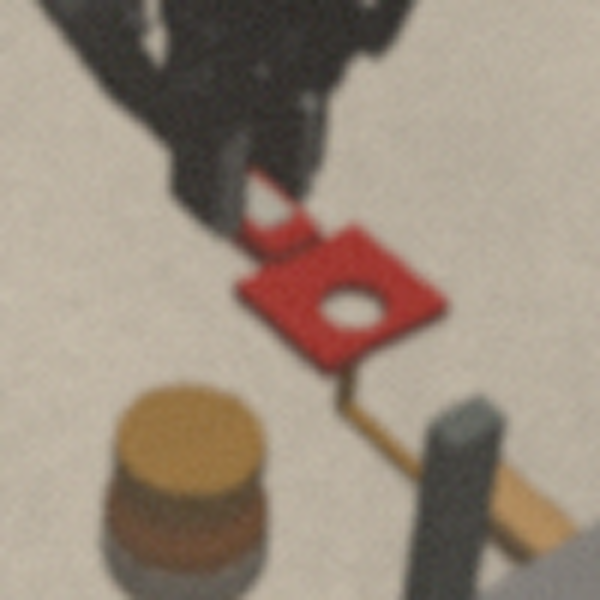

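The hole is at (354, 306) in this crop, directly over the hook's upright, with the tip hidden just beneath the tag. I'll lower it.

Call:
{"name": "servo_tool", "arguments": {"steps": [[[0, 0, 0.3], [0, 0, 0], 1], [[0, 0, 0.6], [0, 0, 0], 1], [[0, 0, 0.9], [0, 0, 0], 1], [[0, 0, 1.2], [0, 0, 0], 1], [[0, 0, 1.4], [0, 0, 0], 1], [[0, 0, 1.4], [0, 0, 0], 1]]}}

```text
t: 17.4
position: [0.6533, -0.0159, 0.1618]
orientation: [[-0.998, 0.058, -0.001], [0.058, 0.998, 0.0], [0.001, 0.0, -1.0]]
ft_force: [-0.4, 0.5, -0.5]
finger_gap: 0.209
finger_force: 58.9
```

Run:
```python
from h import *
np.set_printoptions(precision=4,suppress=True)
st=ctrl.observe();print(st['t'],st['position'],st['finger_gap'],st['ft_force'],st['torque'])
s=ctrl.get_image("scene")
x0,y0=285,190
cv2.imwrite("pics/c8.png",cv2.resize(s["img"][y0:y0+75,x0:x0+75],None,fx=7,fy=7,interpolation=cv2.INTER_CUBIC)[:,:,::-1])
```

```text
17.4 [ 0.6533 -0.0159  0.1618] 0.20858213064802422 [-0.3896  0.5095 -0.4948] [ 0.0275 -0.0263 -0.0131]
```

View pics/c8.png

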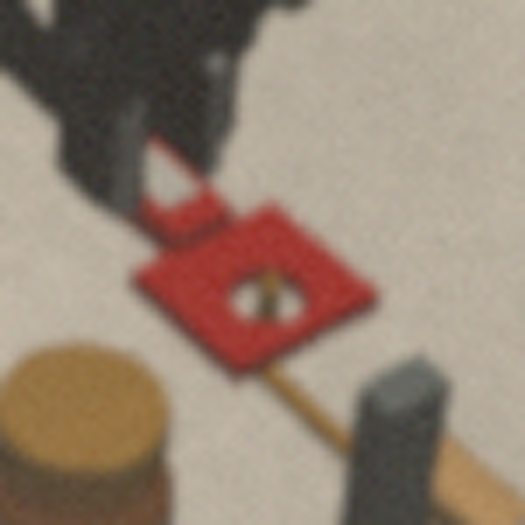

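The hook's tip at (268, 285) stands up through the middle of the hole at (266, 297). I'll lower the tag to just above the arm and release.

Call:
{"name": "servo_tool", "arguments": {"steps": [[[0, 0, 0.4], [0, 0, 0], 1], [[0, 0, 0.8], [0, 0, 0], 1], [[0, 0, 1.2], [0, 0, 0], 1], [[0, 0, 1.5], [0, 0, 0], 1], [[0, 0, 1.5], [0, 0, 0], 1], [[0, 0, 1.5], [0, 0, 0], 1]]}}

```text
t: 17.95
position: [0.6535, -0.0159, 0.1472]
orientation: [[-0.998, 0.058, -0.001], [0.058, 0.998, 0.0], [0.001, 0.0, -1.0]]
ft_force: [-0.3, 0.5, -0.8]
finger_gap: 0.205
finger_force: 58.9
```

Call:
{"name": "servo_tool", "arguments": {"steps": [[[0, 0, 0], [0, 0, 0], 0.6], [[0, 0, 0], [0, 0, 0], 0.4], [[0, 0, 0], [0, 0, 0], 0.2], [[0, 0, 0], [0, 0, 0], 0], [[0, 0, 0], [0, 0, 0], 0], [[0, 0, 0], [0, 0, 0], 0]]}}

```text
t: 18.45
position: [0.6538, -0.016, 0.1477]
orientation: [[-0.998, 0.058, 0.0], [0.058, 0.998, 0.0], [-0.0, 0.0, -1.0]]
ft_force: [0.6, -0.5, -0.7]
finger_gap: 1.002
finger_force: 0.0
```

Run:
```python
from h import *
np.set_printoptions(precision=4,suppress=True)
st=ctrl.observe();print(st['t'],st['position'],st['finger_gap'],st['ft_force'])
s=ctrl.get_image("scene")
for k in("tag_eye","tag_tail","tag"): print(k,[(round(o["confidence"],2),o["point"][::-1]) for o in ctrl.mark_of(s,k)[:2]],[o["bbox"] for o in ctrl.look_for(s,k)[:1]])
print("hanging would be eye",proj(s,(.6985,-.018,.129)),"tail",proj(s,(.6985,-.018,.06)))
I=cv2.cvtColor(s["img"],cv2.COLOR_RGB2HSV).astype(int);m=((I[...,0]<6)|(I[...,0]>174))&(I[...,1]>150)&(I[...,2]>70);m=m[180:320,280:360]
n,l,q,c=cv2.connectedComponentsWithStats(m.astype(np.uint8));print(q[1:][q[1:,4]>20]+[280,180,0,0,0])
```

```text
18.45 [ 0.6538 -0.016   0.1477] 1.002048442708214 [ 0.5936 -0.4792 -0.6804]
tag_eye [(0.56, [334.3, 257.1])] [[327.4, 269.9, 13.1, 29.5]]
tag_tail [(0.58, [317.1, 293.6]), (0.5, [330.5, 284.2])] [[328.5, 267.0, 11.7, 31.2]]
tag [(0.69, [334.9, 268.8])] [[329.0, 265.8, 14.0, 28.0]]
hanging would be eye [320.4511 244.8712] tail [317.4662 271.6296]
[[327 252   8   6  22]]
```

Call:
{"name": "servo_tool", "arguments": {"steps": [[[0, 0, -1], [0, 0, 0], 0], [[0, 0, -4], [0, 0, 0], 0], [[0, 0, -8], [0, 0, 0], 0], [[2, 0, -10], [0, 0, 0], 0], [[6, 0, -10], [0, 0, 0], 0], [[10, 0, -10], [0, 0, 0], 0], [[14, 0, -10], [0, 0, 0], 0], [[18, 0, -10], [0, 0, 0], 0]]}}

```text
t: 19.47
position: [0.4724, -0.0055, 0.2483]
orientation: [[-0.998, 0.058, 0.001], [0.058, 0.998, -0.0], [-0.001, -0.0, -1.0]]
ft_force: [-0.1, -0.3, -0.2]
finger_gap: 1.0
finger_force: 0.0
```

Call:
{"name": "servo_tool", "arguments": {"steps": [[[3, -3, 0], [0, 0, 0], 0], [[6, -6, 0], [0, 0, 0], 0], [[8, -10, 0], [0, 0, 0], 0], [[8, -14, 0], [0, 0, 0], 0], [[8, -18, 0], [0, 0, 0], 0], [[8, -18, 0], [0, 0, 0], 0], [[8, -18, 0], [0, 0, 0], 0], [[8, -18, 0], [0, 0, 0], 0]]}}

```text
t: 20.13
position: [0.3836, -0.1807, 0.248]
orientation: [[-0.998, 0.059, 0.0], [0.059, 0.998, 0.0], [-0.0, 0.0, -1.0]]
ft_force: [0.2, -0.3, -0.1]
finger_gap: 0.999
finger_force: 0.0
```

Run:
```python
from h import *
np.set_printoptions(precision=4,suppress=True)
st=ctrl.observe();print(st['t'],st['position'],st['ft_force'])
s=ctrl.get_image("scene");t=ctrl.get_image("top");save(s,"s9.png");save(t,"t9.png")
for i,n in((s,'s'),(t,'t')):
  for k in("tag_eye","tag_tail","tag"): print(n,k,[(round(o["confidence"],2),o["point"][::-1]) for o in ctrl.mark_of(i,k)[:2]],[o["bbox"] for o in ctrl.look_for(i,k)[:1]])
for i,b in((s,(280,360,180,320)),(t,(270,330,150,230))):
  I=cv2.cvtColor(i["img"],cv2.COLOR_RGB2HSV).astype(int);m=((I[...,0]<6)|(I[...,0]>174))&(I[...,1]>130)&(I[...,2]>50);m=m[b[2]:b[3],b[0]:b[1]]
  n,l,q,c=cv2.connectedComponentsWithStats(m.astype(np.uint8));print("red",q[1:][q[1:,4]>4]+[b[0],b[2],0,0,0])
u=np.array([.998,-.058])
for d in(0,.02,.035):
  c=np.array([.6985,-.018])+u*d
  pts=[(*(c+np.array([.058,.998])*w),z) for w in(-.022,.022) for z in(.144,.104)]+[(*c,.06)]
  for i,n in((s,'s'),(t,'t')): print(d,n,[proj(i,X).round(0).tolist() for X in pts])
# ascii of red/orange-ish in the scene crop
a=cv2.cvtColor(s["img"],cv2.COLOR_RGB2HSV)
for y in range(236,290,2): print(y,"".join("R" if ((a[y,x,0]<6 or a[y,x,0]>174) and a[y,x,1]>130) else "y" if (a[y,x,0]<30 and a[y,x,1]>110) else "#" if a[y,x,2]<80 else "." for x in range(296,360)))
```

```text
20.1333 [ 0.3836 -0.1807  0.248 ] [ 0.2434 -0.2757 -0.0994]
s tag_eye [(0.61, [334.0, 262.6])] [[329.0, 268.1, 14.2, 34.9]]
s tag_tail [(0.49, [331.2, 286.9])] [[330.3, 267.2, 14.2, 29.0]]
s tag [(0.63, [337.1, 269.5])] [[329.6, 268.6, 12.7, 33.4]]
t tag_eye [(0.54, [301.6, 164.7])] [[300.0, 169.8, 19.6, 17.2]]
t tag_tail [(0.51, [302.1, 173.3]), (0.39, [300.8, 168.7])] [[301.1, 168.6, 15.4, 8.5]]
t tag [(0.45, [299.0, 166.3]), (0.19, [300.0, 173.1])] [[299.3, 166.4, 17.6, 10.6]]
red [[326 251   9   8  36]]
red [[290 162  19  11 112]]
0 s [[311.0, 244.0], [309.0, 260.0], [331.0, 233.0], [329.0, 250.0], [317.0, 272.0]]
0 t [[307.0, 179.0], [307.0, 182.0], [289.0, 177.0], [289.0, 181.0], [297.0, 185.0]]
0.02 s [[319.0, 251.0], [317.0, 268.0], [339.0, 240.0], [336.0, 257.0], [325.0, 279.0]]
0.02 t [[308.0, 170.0], [307.0, 174.0], [289.0, 169.0], [289.0, 173.0], [298.0, 178.0]]
0.035 s [[325.0, 257.0], [323.0, 273.0], [345.0, 246.0], [342.0, 262.0], [330.0, 284.0]]
0.035 t [[309.0, 164.0], [308.0, 168.0], [290.0, 163.0], [290.0, 167.0], [298.0, 172.0]]
236 ...............................
[... 1127 characters left out ...]
..........
270 .............................yyRyyyy############................
272 ..............................yyyRy.############................
274 ................................yyyy############................
276 ................................yyy############.................
278 ...............................yRy.############.................
280 ...............................yyy############..................
282 .....................................######.....................
284 ................................................................
286 ................................................................
288 ................................................................
```

The tag hangs upright on the hook's arm, close to the post, in both views. One last check of the standing things and the tray handle before handing in.

Run:
```python
from h import *
np.set_printoptions(precision=4,suppress=True)
t=ctrl.get_image("top")
o=cv2.imread("pics/top0.png")[:,:,::-1]
for n,(x0,x1,y0,y1) in dict(bottle=(190,232,155,205),jar=(278,310,200,230),canister=(360,400,180,220)).items():
  a=o[y0:y1,x0:x1];b=t["img"][y0:y1,x0:x1];print(n,cv2.phaseCorrelate(a.mean(2),b.mean(2)))
I=cv2.cvtColor(t["img"],cv2.COLOR_RGB2HSV).astype(int)
m=(I[...,0]>8)&(I[...,0]<25)&(I[...,1]>90)&(I[...,2]>90);m[:,:245]=0;m[:,270:]=0;m[:165]=0;m[215:]=0
y,x=np.nonzero(m);q=np.array([onz(t,(a,b),.02)[:2] for a,b in zip(x,y)])
e=q[q[:,0].argsort()[:8]].mean(0);u=np.array([.998,-.058]);mm=np.array([.7053,.0804])
k=np.polyfit(q[:,0],q[:,1],1);print("handle end",e,"local x",u@(e-mm),"slope",k[0],"-> dish rear local x ~",u@(e-mm)*1+.1)
r=t["img"];print("dish dark px before shelf", )
```

```text
bottle ((0.5091965175839803, -0.02974879208776926), 0.9903831815741291)
jar ((0.003478558221189587, -0.007153889530169266), 0.9995382890245107)
canister ((0.061994804292826444, -0.004906290058794838), 0.9916537607678856)
handle end [0.6583 0.0872] local x -0.04726650214618147 slope -0.05758617934999226 -> dish rear local x ~ 0.052733497853818534
dish dark px before shelf
```

```bash
python3 -c "
from station import ctrl
print(ctrl.finish_job())"
```

```text
the job is handed in; nothing more can be done
None
```

The job is handed in after about 20 s of the 64 s allowed. The dish is fully under the shelf with only its handle out. The red tag hangs on the hook's arm, resting near the post. The bottle, canister and jar still stand where they were, and the rolls were upright when last seen as the tray went in, but are now hidden under the shelf.

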